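# Turn the spice carousel until the saffron grinder faces front

## Robot

A 6-joint arm with a two-finger parallel gripper is mounted at the origin on the work surface. World frame = base frame: x ahead of the robot, y to its left, z up, the work surface at z = 0. Lengths are in mm, angles in rad, forces in N, time in s.
With the tool pointing down it reaches from about 225 to 725 mm from the base axis. Payload 3.1 kg.
Tool frame: the origin (TCP) lies between the finger pads; the fingertips stand 8 mm ahead of it and the grasp point (between the pads) lies 11 mm behind it; z points along the fingers, y is the direction in which the jaws open and shut (so a half turn about z gives the same grasp; the last joint's range is limited). The gripper opens to 85 mm and grips with 20 to 120 N. Pads are 22 mm wide; open, the fingers measure 114 mm over their backs; the gripper's body (76 mm by 85 mm) begins 54 mm behind the grasp point. The pads swing forward as they close: fully open they stand 13 mm farther back than shut.
Start: joints at [-1.327, 0.048, 0.099, 1.622, 0, 1.443], TCP at [190.714, -489.128, 239.312] pointing down, gripper open.
Joint ranges: [-2.91, 2.91], [-0.99, 1.94], [-1.21, 1.42], [-2.12, 2.29], [-1.49, 1.47], [-3.14, 3.14]. Speed limits (rad/s): [2.79, 2.79, 3.14, 3.14, 3.14, 3.14].

## Interface

Orientations are given as a unit quaternion [x, y, z, w].
In Python, from workcell import ctrl gives the robot as it stands. The module is installed in compiled form; this text tells all that it offers.
- The arm moves only by the tool apply_moves, never from a script. Its argument "motion" is a list of rows, each a list of 7 numbers: the shift along the tool's x, y, z scaled (see below), then the turn, a rotation vector about the tool's x, y, z scaled (see below), then the opening, from -1 (shut) to 1 (fully open). A call has 1 to 8 rows; each row is the pose to reach, as a shift and turn from the pose commanded when the call began, along the tool's axes at that moment, turning the shorter way round; what a row does not reach only later rows make up. The controller multiplies each number of a shift by 1 m and each number of a turn by 360 degrees. A row lasts 1/12 s, in which the tool goes at most 41.7 mm and 7.16 degrees, less where a joint would pass 70% of its speed; a pose out of reach is approached as far as the arm can. A call with a number of a shift or a turn outside -1 to 1 is refused whole. A call with a gripper value outside its range is refused whole. The fingers move at their own pace and stop on an object; the grip force is fixed at half the most. Time passes only in rows, so rows that repeat a pose let the fingers close. It gives the time, the measured TCP pose, the force and the opening at its end, in the units of the state.
- ctrl.state(): the state, without advancing time (a new reading comes with each control period).
- ctrl.read_camera(name): name is "scene" or "top" or "wrist"; returns the picture (480x640x3 uint8, blue, green, red); there is no depth.
- ctrl.get_calibration(name): a dict with "fx", "fy", "cx", "cy" (pixels), "dist" ([k1, k2, p1, p2, k3] as OpenCV has them; the pictures are not rectified), "rvec" (rotation vector, rad) and "tvec" (3), from world to camera coordinates, as OpenCV has them. Camera axes: x right, y down, z forward; pixel columns grow to the right and rows downward; lengths in mm; the calibration is good to about 2 mm. A picture is of the moment at which its call begins: read the wrist's pose just before it. get_calibration takes no time and is no camera call; for the wrist camera it gives the pose at the moment of the call.
- ctrl.finish_job(): hands the job in, once; it reports no verdict.
The state is a dict: "time": time; "joint_positions": joint angles; "qd": joint speeds; "joint_efforts": joint torques, N m; "position": TCP position; "eef_rot": TCP orientation; "wrist_force": force on the tool from outside, world axes, zero at the start; "torque": the same for the moment, N m; "width": finger opening in mm.
Only numpy, scipy, OpenCV 4.12 (cv2) and the standard library are available. Lean on these libraries where they do the work, as an engineer would, in place of code of your own. Each camera call takes 0.05 s, during which the arm holds its last target. There are 200 camera calls.

## Task

Turn the wooden spice carousel by pushing at its rim, with a fingertip in one of the rim notches, until the brass saffron grinder with the orange lid stands at the front, in line with the fixed red arrow that sticks out from under the carousel. Do not touch, lift, tip or shift the grinder and the jars that ride on it, and leave everything else on the counter where it is. Then take the hand away and leave the carousel still.

Things in the scene. Friction and masses are not known exactly. Their poses are not given: they have to be found in the camera images.
- carousel_base: Fixed foot: dark steel disc 180 mm across, hidden under the platter, with a flat red tongue (30 mm wide, 6 mm high) along the foot's own -x axis, ending in a red arrow tip about 215 mm from the axis. Origin on the turning axis at counter height (z = 0), z up. Its -x axis is the 'front' and points roughly to the robot's side (within 25 degrees of world -x).
- carousel: Turning platter, brown wood, cork top, 330 mm across, 36 mm thick (20 to 56 mm above the counter). Turns endlessly either way about its vertical axis and stays where left (drag about 1 N at the rim, hardly coasts). Origin on the axis at its underside. Six rim notches, centred at 30, 90, 150, 210, 270, 330 degrees from its own x axis (counter-clockwise from above); lobes between.
- rim_notch (a point): Centre of the notch at 30 degrees, 156 mm from the axis, at platter top height; the other five are alike. Notches are cut right through, from the rim in to 126 mm radius, 69 mm wide at the rim, 44 mm at the inner end; the lobes' upright end faces, 36 mm high, are pushed. Shut fingers about 30 mm thick fit in from above, tips down to 30 mm over the counter.
- grinder: Loose saffron grinder on the platter: brass body 48 mm across, orange lid, 68 mm high; above it a flat steel crank swings freely about its axis (reach 26 mm, dark knob up to 94 mm above the foot). Origin at the centre of its underside, about 62 mm from the carousel's axis on the platter's own -x side, behind a lobe. 0.22 kg.
- jar_red: Loose glass spice jar with a red label and steel lid on the platter, 42 mm across, 66 mm high, about 62 mm from the axis, behind a lobe; origin at the centre of its underside. The three jars may stand in each other's places.
- jar_green: The same jar with a green label and black lid; origin at the centre of its underside.
- jar_white: The same jar with a white label and white lid; origin at the centre of its underside.
- pot: Loose steel pot with a copper bottom and two loop handles, 156 mm across (220 mm over the handles), 100 mm high, on the wooden chopping board at the left; origin at the centre of its underside. Bystander.
- saucer_white: Loose white ceramic saucer, 120 mm across, 16 mm high, on the chopping board; origin at the centre of its underside. Bystander.
- spoon: Loose steel spoon, 170 mm long, on the chopping board; origin in its handle part, underside. Bystander.
- saucer_blue: Loose blue ceramic saucer, 120 mm across, 16 mm high, on the counter at the right; origin at the centre of its underside. Bystander.
- strainer: Loose green plastic strainer bowl, 170 mm across, 65 mm high, with a straight handle out to 186 mm, on the counter at the right; origin at the centre of its underside. Bystander.
Not all that is in view belongs to the job. What is shaped like the jar_green but purple is not meant.

How it is judged:
By the outcome, as a careful person would: the job done as asked, in the order asked, and still so for the second after the job is handed in, with the robot touching nothing.
It also fails if it takes over 58 s, if anything falls off the work surface, if the arm or the gripper's body presses on something with over 40 N, if the wrist force passes 120 N, or if a joint passes its speed limit or range.

## Working session

There is one attempt and no reset: what is moved stays moved. The work goes in short steps, Python scripts to look and compute and a tool call to move; the robot and the scene stay as the last step left them, time stands still between calls to the robot, and variables do not carry over. Pictures are saved under pics/ and viewed, about 8 in all and at most 12, crops included, and the job is handed in when it is done.

Besides the shell and the picture viewer there is one more tool, called after "Emit:" in YAML: its name, and indented under it one key for each argument. apply_moves: Moves the arm, as the interface text tells. Shifts and turns lie within -1 to 1; 1 stands for 1 m of shift or 360 degrees of turn. Its arguments: {"type":"object","properties":{"motion":{"type":"array","items":{"type":"array","items":{"type":"number","minimum":-1,"maximum":1}}}},"required":["motion"]}

```bash
mkdir -p pics; cat > h.py <<'E'
import numpy as np, cv2
from scipy.spatial.transform import Rotation as R
from workcell import ctrl
def cal(n):
    c=ctrl.get_calibration(n); K=np.array([[c['fx'],0,c['cx']],[0,c['fy'],c['cy']],[0,0,1]],float)
    return K,np.array(c['dist'],float),np.array(c['rvec'],float),np.array(c['tvec'],float)
def ray(n,uv):
    K,d,r,t=cal(n); Rm=cv2.Rodrigues(r)[0]
    p=cv2.undistortPoints(np.array(uv,float).reshape(-1,1,2),K,d).reshape(-1,2)
    return -Rm.T@t, np.c_[p,np.ones(len(p))]@Rm
def onplane(n,uv,z):
    o,d=ray(n,uv); return o+d*((z-o[2])/d[:,2])[:,None]
def proj(n,P):
    K,d,r,t=cal(n); return cv2.projectPoints(np.array(P,float).reshape(-1,1,3),r,t,K,d)[0].reshape(-1,2)
E
python3 - <<'E'
from h import *
s=ctrl.state(); print({k:np.round(v,3) for k,v in s.items()})
for n in ("top","scene"):
    cv2.imwrite(f"pics/{n}0.png",ctrl.read_camera(n)); o,_=ray(n,[[320,240]]); print(n,o,cal(n)[0])
E
```

```text
{'time': np.float64(0.0), 'joint_positions': array([-1.327,  0.049,  0.098,  1.622,  0.   ,  1.443]), 'qd': array([-0.   , -0.001, -0.001,  0.   , -0.   , -0.001]), 'joint_efforts': array([ 0.0000e+00, -3.3878e+01,  3.2002e+01,  2.0000e-02, -0.0000e+00,
       -0.0000e+00]), 'position': array([ 190.568, -488.567,  238.114]), 'eef_rot': array([ 0.983,  0.185, -0.   , -0.001]), 'wrist_force': array([-0.039,  0.201, -0.703]), 'torque': array([-0.005,  0.026, -0.008]), 'width': np.float64(85.762)}
top [ 359.86837023   52.57191036 1335.16531963] [[538.06674009   0.         316.61303854]
 [  0.         538.06674009 238.94558381]
 [  0.           0.           1.        ]]
scene [1458.7421984   283.72023945  921.25008276] [[574.27868382   0.         315.56569062]
 [  0.         574.27868382 236.52483927]
 [  0.           0.           1.        ]]
```

View pics/top0.png

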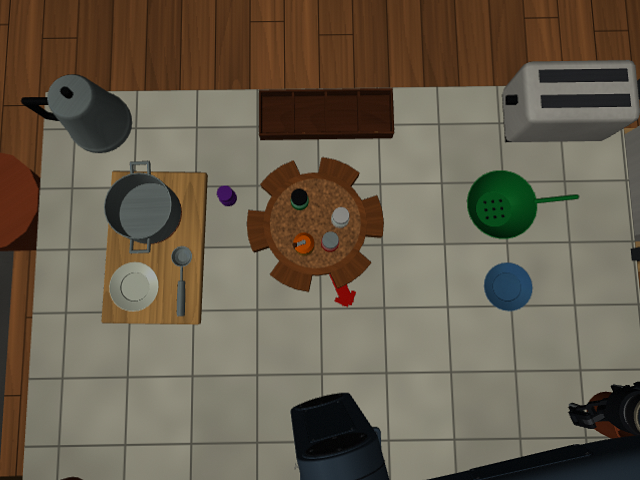

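View pics/scene0.png

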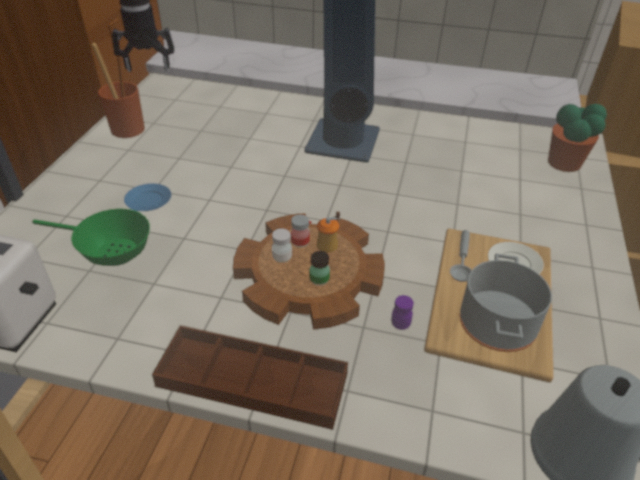

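Top view: platter around (316,223), orange grinder at (303,244), and red arrow tip near (345,303), so it needs a turn of roughly 50° counter-clockwise. The red-label jar at (330,241) stands in between. Next I measure it.

```bash
cat > meas.py <<'E'
from h import *
def masks(im):
    h=cv2.cvtColor(im,cv2.COLOR_BGR2HSV); H,S,V=cv2.split(h)
    return dict(red=((H<4)|(H>176))&(S>200)&(V>110), orange=(H>6)&(H<17)&(S>225)&(V>190))
def blob(m,c,r):
    m=m.astype(np.uint8).copy(); k=np.zeros_like(m); cv2.circle(k,c,r,1,-1); m&=k
    n,l,st,ce=cv2.connectedComponentsWithStats(m); i=1+np.argmax(st[1:,4]); return l==i,st[i],ce[i]
def platter(im,c,r=75,guess=None):
    """lobe rim points at top height: brown, wood on pale tiles"""
    h=cv2.cvtColor(im,cv2.COLOR_BGR2HSV)
    m=((h[...,1]>90)&(h[...,0]<20)&~(masks(im)['red'])).astype(np.uint8)
    k=np.zeros_like(m); cv2.circle(k,c,r,1,-1); return m&k
def run(im):
    mk=masks(im)
    b,st,ce=blob(mk['red'],(344,292),25); ys,xs=np.nonzero(b)
    P=onplane('top',np.c_[xs,ys],6)
    m=platter(im,(316,223)); 
    # true-height plane, polar analysis: outer rim by maximum radius
    ys,xs=np.nonzero(m); Q=onplane('top',np.c_[xs,ys],56)[:,:2]
    c=np.array(cv2.minEnclosingCircle(Q.astype(np.float32))[0]); rr=cv2.minEnclosingCircle(Q.astype(np.float32))[1]
    for _ in range(3):  # refine: sample ring r=145 for lobe phase, rim points for centre
        d=Q-c; a=np.arctan2(d[:,1],d[:,0]); r=np.hypot(*d.T)
        E=[]
        for t in np.arange(-np.pi,np.pi,np.pi/90):
            s=np.abs((a-t+np.pi)%(2*np.pi)-np.pi)<np.pi/90
            if s.any() and r[s].max()>155: E.append(Q[s][np.argmax(r[s])])
        E=np.array(E); A=np.c_[2*E,np.ones(len(E))]; x=np.linalg.lstsq(A,(E**2).sum(1),rcond=None)[0]; c=x[:2]; rad=np.sqrt(x[2]+c@c)
    d=Q-c; a=np.arctan2(d[:,1],d[:,0]); r=np.hypot(*d.T); s=(r>135)&(r<158)
    ph=np.degrees(np.angle(np.exp(6j*a[s]).sum()))/6
    print('enclosing r',rr,'centre',c,'rad',rad,'lobe phase mod60',ph)
    # arrow: direction from centre of red pixels; tip far
    dd=P[:,:2]-c; rt=np.hypot(*dd.T); i=np.argsort(-rt)[:4]
    print('red: npx',len(P),'maxr',rt.max(),'dir mean',np.degrees(np.arctan2(*dd.mean(0)[::-1])),'dir tip',np.degrees(np.arctan2(*dd[i].mean(0)[::-1])))
    b,st,ce=blob(mk['orange'],(316,223),60)
    (u,v),rd=cv2.minEnclosingCircle(np.argwhere(b)[:,::-1].astype(np.float32))
    for z in (115,124):
        g=onplane('top',[[u,v]],z)[0,:2]-c; print('lid',(u,v),rd,z,'r',np.hypot(*g),'ang',np.degrees(np.arctan2(g[1],g[0])))
    return c
if __name__=='__main__':
    im=cv2.imread('pics/top0.png'); c=run(im)
    cv2.imwrite('pics/m.png',cv2.resize(np.hstack([platter(im,(316,223))[130:330,220:420]*255]+[masks(im)[k][130:330,220:420].astype(np.uint8)*255 for k in('red','orange')]+[]),(800,267)))
E
python3 meas.py
```

```text
enclosing r 170.79713439941406 centre [578.42593525  50.82865324] rad 164.30514685938599 lobe phase mod60 -24.071748203961402
red: npx 276 maxr 212.2180577257026 dir mean -158.08091546073237 dir tip -157.31523699042467Traceback (most recent call last):
  File "meas.py", line 40, in <module>
    im=cv2.imread('pics/top0.png'); c=run(im)
                                      ~~~^^^^
  File "meas.py", line 34, in run
    b,st,ce=blob(mk['orange'],(316,223),60)
            ~~~~^^^^^^^^^^^^^^^^^^^^^^^^^^^
  File "meas.py", line 7, in blob
    n,l,st,ce=cv2.connectedComponentsWithStats(m); i=1+np.argmax(st[1:,4]); return l==i,st[i],ce[i]
                                                       ~~~~~~~~~^^^^^^^^^^
    return _wrapfunc(a, 'argmax', axis=axis, out=out, **kwds)
    return bound(*args, **kwds)
ValueError: attempt to get argmax of an empty sequence
```

```bash
sed -i 's/orange=.*)$/orange=(H>5)\&(H<18)\&(S>215)\&(V>150))/' meas.py
python3 - <<'E'
import cv2;im=cv2.imread('pics/top0.png');print(cv2.cvtColor(im,cv2.COLOR_BGR2HSV)[238:252:3,294:314:3].tolist())
E
python3 meas.py
```

```text
[[[12, 226, 115], [12, 255, 136], [12, 255, 151], [12, 255, 153], [12, 255, 149], [12, 255, 115], [11, 255, 82]], [[12, 255, 155], [12, 255, 156], [9, 78, 101], [88, 31, 99], [12, 253, 149], [12, 255, 153], [11, 255, 82]], [[10, 187, 45], [87, 29, 98], [14, 71, 101], [11, 186, 96], [12, 255, 153], [12, 255, 156], [11, 255, 88]], [[14, 200, 42], [12, 255, 167], [12, 255, 154], [12, 255, 152], [12, 255, 152], [11, 255, 111], [11, 255, 105]], [[14, 158, 103], [12, 255, 165], [12, 255, 157], [12, 255, 147], [12, 255, 133], [12, 255, 125], [19, 204, 50]]]
enclosing r 170.79713439941406 centre [578.42593525  50.82865324] rad 164.30514685938599 lobe phase mod60 -24.071748203961402
red: npx 276 maxr 212.2180577257026 dir mean -158.08091546073237 dir tip -157.31523699042467
lid (301.986328125, 243.6475372314453) 8.413848876953125 115 r 65.02992553320021 ang 152.18048012574712
lid (301.986328125, 243.6475372314453) 8.413848876953125 124 r 65.98619199739757 ang 152.8238788460892
```

```bash
sed -i 's/orange=.*)$/orange=(H>9)\&(H<14)\&(S>235)\&(V>75))/' meas.py
cat > plan.py <<'E'
from h import *
C=np.array([578.4,50.8])
def rows(wps):
    """wps: list of x,y,z,yaw(deg) -> rows in tool frame now (tool held vertical)"""
    s=ctrl.state(); p=s['position']; q=R.from_quat(s['eef_rot'])
    for x,y,z,yaw in wps:
        t=R.from_euler('zx',[yaw,180],degrees=True)
        d=q.inv().apply(np.array([x,y,z])-p)/1000; w=(q.inv()*t).as_rotvec()/(2*np.pi)
        print('[%.3f,%.3f,%.3f,%.4f,%.4f,%.4f,-1]'%(*d,*w))
def arc(ang,r,z): a=np.radians(ang); return (C[0]+r*np.cos(a),C[1]+r*np.sin(a),z,ang-90)
E
python3 meas.py; python3 - <<'E'
from plan import *
rows([arc(186,158,240)])
E
```

```text
enclosing r 170.79713439941406 centre [578.42593525  50.82865324] rad 164.30514685938599 lobe phase mod60 -24.071748203961402
red: npx 276 maxr 212.2180577257026 dir mean -158.08091546073237 dir tip -157.31523699042467
lid (303.2826232910156, 242.71739196777344) 10.425137519836426 115 r 61.7974247957766 ang 153.72079062772977
lid (303.2826232910156, 242.71739196777344) 10.425137519836426 124 r 62.79670046384784 ang 154.36150792991972
[0.405,-0.403,-0.001,-0.0003,0.0003,0.3258,-1]
```

View pics/m.png

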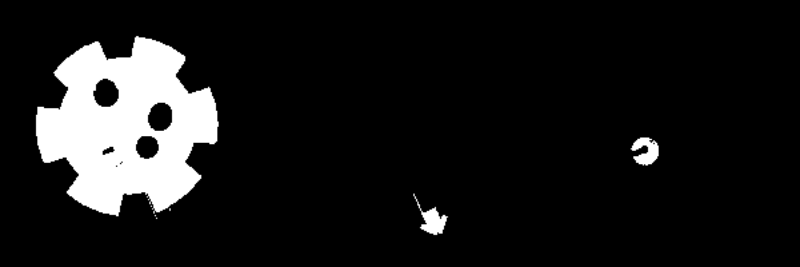

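```bash
sed -i "s/'zx'/'ZX'/" plan.py; python3 - <<'E'
from plan import *
rows([arc(186,158,240)])
E
```

```text
[0.405,-0.403,-0.001,-0.0003,-0.0003,-0.2075,-1]
```

Emit:
apply_moves:
  motion:
    - [0.025, -0.025, 0, 0, 0, -0.013, -1]
    - [0.05, -0.05, 0, 0, 0, -0.026, -1]
    - [0.076, -0.076, 0, 0, 0, -0.039, -1]
    - [0.102, -0.102, 0, 0, 0, -0.052, -1]
    - [0.128, -0.128, 0, 0, 0, -0.065, -1]
    - [0.154, -0.154, 0, 0, 0, -0.078, -1]
    - [0.18, -0.18, 0, 0, 0, -0.091, -1]
    - [0.203, -0.203, 0, 0, 0, -0.104, -1]

```text
time: 0.77
position: [306.2, -224.1, 238.9]
eef_rot: [0.87, 0.492, 0.0, -0.0]
wrist_force: [0.5, -0.1, 0.6]
width: -0.0
```

```bash
python3 - <<'E'
from plan import *
rows([arc(186,158,240)])
E
```

```text
[0.281,-0.035,-0.001,-0.0000,-0.0001,-0.1029,-1]
```

Emit:
apply_moves:
  motion:
    - [0.04, -0.005, 0, 0, 0, -0.015, -1]
    - [0.08, -0.01, 0, 0, 0, -0.03, -1]
    - [0.12, -0.015, 0, 0, 0, -0.045, -1]
    - [0.16, -0.02, 0, 0, 0, -0.06, -1]
    - [0.2, -0.025, 0, 0, 0, -0.075, -1]
    - [0.235, -0.03, 0, 0, 0, -0.09, -1]
    - [0.265, -0.033, 0, 0, 0, -0.1, -1]
    - [0.28, -0.035, 0, 0, 0, -0.103, -1]

```text
time: 1.43
position: [422.0, 34.4, 238.7]
eef_rot: [0.668, 0.744, 0.0, -0.001]
wrist_force: [0.0, -1.7, -1.3]
width: 0.0
```

```bash
python3 - <<'E'
from plan import *
im=ctrl.read_camera('wrist'); 
n=proj('wrist',[[*arc(a,156,56)[:2],56] for a in (126,186,246)]); print(n)
for u in n: cv2.circle(im,tuple(int(t) for t in u),5,(255,0,255),-1)
t=proj('wrist',[[*arc(186,158,56)[:2],35]])[0]; cv2.circle(im,tuple(int(k) for k in t),5,(0,255,255),2)
cv2.imwrite('pics/w1.png',im); o,d=ray('wrist',[[320,240]]); print(o,d,ctrl.state()['position'],ctrl.state()['joint_positions'])
rows([arc(186,158,240),arc(186,158,42)])
E
```

```text
[[419.95898898  33.24826556]
 [310.10835664 217.87939359]
 [394.50361986 360.8573348 ]]
[415.56740086 110.98555735 372.27366276] [[ 0.05426039 -0.28591005 -0.95703629]] [422.41707184  35.39151716 238.49726289] [-0.07693609 -0.21446024 -0.14804656  1.6376937   0.00277869  1.38552196]
[-0.001,-0.001,-0.002,0.0000,-0.0004,0.0006,-1]
[-0.002,-0.001,0.196,0.0000,-0.0004,0.0006,-1]
```

View pics/w1.png

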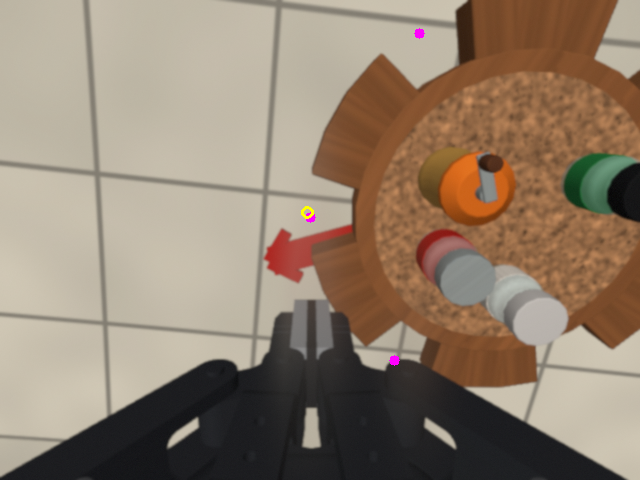

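Notch mouth spans (313,172)–(313,245), but my prediction (310,218) is about 8 mm off. The arm may still have been settling when the picture was taken, so I re-measure with the arm at rest.

```bash
python3 - <<'E'
from plan import *
from meas import masks
import json
def wr(im):
    h=cv2.cvtColor(im,cv2.COLOR_BGR2HSV); m=((h[...,1]>90)&(h[...,0]<20)&(h[...,2]>90)).astype(np.uint8); m=cv2.morphologyEx(m,cv2.MORPH_OPEN,np.ones((3,3)))
    ys,xs=np.nonzero(m); Q=onplane('wrist',np.c_[xs,ys],56)[:,:2]; c=C.copy()
    for _ in range(6):
        d=Q-c; a=np.degrees(np.arctan2(d[:,1],d[:,0]))%360; r=np.hypot(*d.T); E=[]
        for t in list(range(146,166))+list(range(212,222)):
            s=(np.abs(a-t)<.5)&(r<190)
            if s.any(): E.append(Q[s][np.argmax(r[s])])
        E=np.array(E); A=np.c_[2*E,np.ones(len(E))]
        # known radius 165
        from scipy.optimize import least_squares
        c=least_squares(lambda c:np.hypot(*(E-c).T)-165,c).x
    print('wrist centre',c,'res',np.std(np.hypot(*(E-c).T)),len(E))
    d=Q-c; a=np.degrees(np.arctan2(d[:,1],d[:,0]))%360; r=np.hypot(*d.T); s=(r>138)&(r<158)
    hist=np.histogram(a[s],np.arange(130,240,1))[0]; print([int(130+i) for i in range(109) if (hist[i]>20)!=(hist[i-1]>20)])
    rm=masks(im)['red']; ys,xs=np.nonzero(rm); k=(xs<345)&(ys>200)&(ys<300); P=onplane('wrist',np.c_[xs,ys][k],6)[:,:2]-c
    rr=np.hypot(*P.T); print('tip r',rr.max(),'ang',np.degrees(np.arctan2(*P[rr>rr.max()-4].mean(0)[::-1])), 'all',np.degrees(np.arctan2(*P[rr>175].mean(0)[::-1])))
st=ctrl.state(); print(st['position'],np.abs(st['qd']).max())
im=ctrl.read_camera('wrist'); cv2.imwrite('pics/w2.png',im); wr(im)
im0=cv2.imread('pics/w1.png'); print(np.abs(im.astype(int)-im0).mean())
E
```

```text
[422.41707184  35.39151716 238.49726289] 0.06964559031346344
wrist centre [584.40472581  51.87234721] res 1.6186628882977951 30
[139, 176, 191, 234]
tip r 214.4286138748591 ang -158.68029023582983 all -159.17665617995405
2.7213780381944446
```

Emit:
apply_moves:
  motion:
    - [0.003, 0, 0.025, 0, 0, 0, -1]
    - [0.003, 0, 0.055, 0, 0, 0, -1]
    - [0.003, 0, 0.085, 0, 0, 0, -1]
    - [0.003, 0, 0.115, 0, 0, 0, -1]
    - [0.003, 0, 0.14, 0, 0, 0, -1]
    - [0.003, 0, 0.165, 0, 0, 0, -1]
    - [0.003, 0, 0.185, 0, 0, 0, -1]
    - [0.003, 0, 0.196, 0, 0, 0, -1]

```text
time: 2.2
position: [418.3, 33.4, 40.1]
eef_rot: [0.671, 0.741, -0.002, -0.002]
wrist_force: [-0.2, -0.1, 0.5]
width: -0.4
```

```bash
python3 - <<'E'
from plan import *
ctrl.read_camera('top')
s=ctrl.state(); print(s['position'],s['wrist_force'])
cv2.imwrite('pics/w3.png',ctrl.read_camera('wrist'))
E
```

```text
[417.57051536  33.55386733  38.99291746] [-1.21287135  0.07618043 -1.58135166]
```

View pics/w3.png

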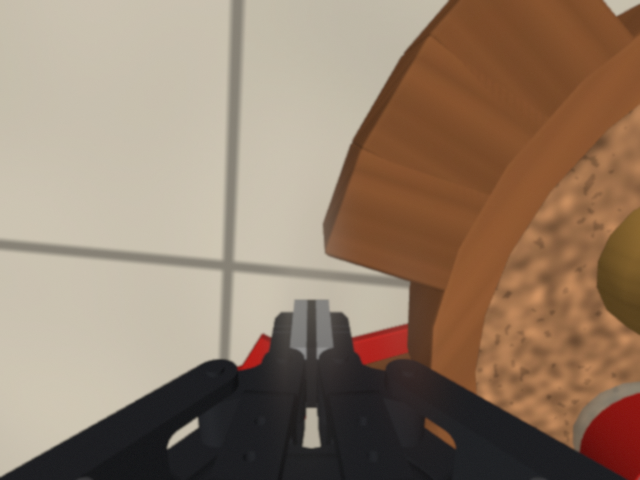

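Fingers are in the notch mouth at (310,320), between the upper lobe's end at (330,250) and the arrow. Next I go about 8 mm deeper and start pushing counter-clockwise.

```bash
sed -i 's/^C=.*/C=np.array([580.5,51.0])/' plan.py; python3 - <<'E'
from plan import *
rows([arc(185.5,155,43)]+[arc(186+i*1.5,155,43) for i in range(1,11)])
E
```

```text
[0.002,0.008,-0.002,-0.0009,-0.0001,0.0007,-1]
[-0.004,0.008,-0.002,-0.0009,-0.0001,-0.0049,-1]
[-0.008,0.008,-0.002,-0.0009,-0.0001,-0.0091,-1]
[-0.012,0.008,-0.002,-0.0009,-0.0001,-0.0132,-1]
[-0.016,0.009,-0.002,-0.0009,-0.0002,-0.0174,-1]
[-0.020,0.009,-0.002,-0.0009,-0.0002,-0.0216,-1]
[-0.024,0.010,-0.002,-0.0009,-0.0002,-0.0257,-1]
[-0.028,0.011,-0.002,-0.0009,-0.0002,-0.0299,-1]
[-0.032,0.011,-0.002,-0.0009,-0.0002,-0.0341,-1]
[-0.036,0.012,-0.002,-0.0009,-0.0002,-0.0382,-1]
[-0.040,0.013,-0.002,-0.0009,-0.0002,-0.0424,-1]
```

Emit:
apply_moves:
  motion:
    - [0, 0.005, -0.003, 0, 0, 0, -1]
    - [-0.001, 0.008, -0.003, 0, 0, -0.002, -1]
    - [-0.004, 0.008, -0.003, 0, 0, -0.005, -1]
    - [-0.008, 0.008, -0.003, 0, 0, -0.009, -1]
    - [-0.012, 0.008, -0.003, 0, 0, -0.013, -1]
    - [-0.016, 0.009, -0.003, 0, 0, -0.017, -1]
    - [-0.02, 0.009, -0.003, 0, 0, -0.022, -1]
    - [-0.024, 0.01, -0.003, 0, 0, -0.026, -1]

```text
time: 2.97
position: [435.7, 11.2, 48.7]
eef_rot: [0.607, 0.795, 0.001, 0.002]
wrist_force: [-0.9, 0.6, 0.3]
width: 0.1
```

```bash
cat > look.py <<'E'
from plan import *
import sys,meas
s=ctrl.state(); p=s['position'][:2]-C; a=np.degrees(np.arctan2(p[1],p[0]))%360
print('pos',s['position'],'ang',a,'r',np.hypot(*p),'F',s['wrist_force'])
im=ctrl.read_camera('top'); cv2.imwrite(f'pics/t{s["time"]:.1f}.png',im)
b,_,_=meas.blob(meas.masks(im)['orange'],(316,223),60); (u,v),rd=cv2.minEnclosingCircle(np.argwhere(b)[:,::-1].astype(np.float32))
g=onplane('top',[[u,v]],120)[0,:2]-np.array([578.4,50.8]); ga=np.degrees(np.arctan2(g[1],g[0]))%360
print('lid r',np.hypot(*g),'ang',ga,'px r',rd)
rows([arc(a+i*1.5,155,43) for i in range(1,int(sys.argv[1])+1)])
E
python3 look.py 8
```

```text
pos [435.65059312  11.16933536  48.66532166] ang 195.37517660401946 r 150.22593823288605 F [-0.91919126  0.64218463  0.3428676 ]
lid r 62.26563429785421 ang 156.69487287394594 px r 10.42879867553711
[-0.003,-0.005,0.006,0.0006,0.0003,-0.0044,-1]
[-0.007,-0.005,0.006,0.0006,0.0004,-0.0085,-1]
[-0.011,-0.004,0.006,0.0006,0.0004,-0.0127,-1]
[-0.015,-0.004,0.006,0.0006,0.0004,-0.0169,-1]
[-0.019,-0.004,0.006,0.0006,0.0004,-0.0210,-1]
[-0.023,-0.003,0.006,0.0006,0.0004,-0.0252,-1]
[-0.027,-0.002,0.006,0.0006,0.0004,-0.0294,-1]
[-0.031,-0.002,0.006,0.0006,0.0004,-0.0335,-1]
```

Emit:
apply_moves:
  motion:
    - [-0.003, -0.003, 0.002, 0, 0, -0.004, -1]
    - [-0.008, -0.005, 0.004, 0, 0, -0.009, -1]
    - [-0.013, -0.004, 0.004, 0, 0, -0.015, -1]
    - [-0.018, -0.004, 0.004, 0, 0, -0.02, -1]
    - [-0.023, -0.003, 0.004, 0, 0, -0.025, -1]
    - [-0.028, -0.002, 0.004, 0, 0, -0.03, -1]
    - [-0.033, -0.001, 0.004, 0, 0, -0.036, -1]
    - [-0.038, 0, 0.004, 0, 0, -0.041, -1]

```text
time: 3.68
position: [444.8, -25.6, 43.9]
eef_rot: [0.5, 0.866, 0.0, 0.001]
wrist_force: [-1.0, 0.2, 0.4]
width: -0.0
```

```bash
python3 look.py 8
```

```text
pos [444.75142664 -25.62404211  43.90577314] ang 209.44279861120538 r 155.8811053270927 F [-0.95427828  0.15120394  0.3851689 ]
lid r 62.68123675872996 ang 170.06805435238155 px r 10.494098663330078
[-0.003,0.001,0.001,0.0003,0.0004,-0.0025,-1]
[-0.007,0.001,0.001,0.0003,0.0005,-0.0067,-1]
[-0.011,0.001,0.001,0.0003,0.0005,-0.0108,-1]
[-0.015,0.001,0.001,0.0003,0.0005,-0.0150,-1]
[-0.019,0.002,0.001,0.0003,0.0005,-0.0192,-1]
[-0.023,0.002,0.001,0.0003,0.0005,-0.0233,-1]
[-0.027,0.003,0.001,0.0003,0.0005,-0.0275,-1]
[-0.031,0.004,0.001,0.0003,0.0005,-0.0317,-1]
```

Working as planned, with the grinder at 170°. I'll go another ~16°.

Emit:
apply_moves:
  motion:
    - [-0.004, 0.001, 0, 0, 0, -0.004, -1]
    - [-0.009, 0.001, 0, 0, 0, -0.009, -1]
    - [-0.014, 0.001, 0, 0, 0, -0.015, -1]
    - [-0.02, 0.002, 0, 0, 0, -0.02, -1]
    - [-0.025, 0.003, 0, 0, 0, -0.025, -1]
    - [-0.03, 0.004, 0, 0, 0, -0.03, -1]
    - [-0.036, 0.005, 0, 0, 0, -0.036, -1]
    - [-0.041, 0.006, 0, 0, 0, -0.041, -1]

```text
time: 4.4
position: [470.5, -58.1, 43.7]
eef_rot: [0.385, 0.923, 0.0, 0.001]
wrist_force: [0.7, 1.0, -0.2]
width: -0.3
```

```bash
python3 look.py 8
```

```text
pos [470.5306661  -58.07370212  43.72279597] ang 224.7657280707638 r 154.88811088059228 F [ 0.67600107  0.98733655 -0.2281069 ]
lid r 62.228105931511166 ang 185.53150581682235 px r 10.392902374267578
[-0.003,-0.000,0.001,0.0003,0.0005,-0.0041,-1]
[-0.007,0.000,0.001,0.0003,0.0005,-0.0083,-1]
[-0.011,0.000,0.001,0.0002,0.0005,-0.0125,-1]
[-0.015,0.001,0.001,0.0002,0.0005,-0.0166,-1]
[-0.019,0.001,0.001,0.0002,0.0005,-0.0208,-1]
[-0.023,0.002,0.001,0.0002,0.0005,-0.0250,-1]
[-0.027,0.002,0.001,0.0002,0.0005,-0.0291,-1]
[-0.031,0.003,0.001,0.0002,0.0005,-0.0333,-1]
```

Emit:
apply_moves:
  motion:
    - [-0.004, 0, 0, 0, 0, -0.004, -1]
    - [-0.009, 0, 0, 0, 0, -0.009, -1]
    - [-0.014, 0.001, 0, 0, 0, -0.014, -1]
    - [-0.019, 0.001, 0, 0, 0, -0.02, -1]
    - [-0.024, 0.002, 0, 0, 0, -0.025, -1]
    - [-0.028, 0.003, 0, 0, 0, -0.029, -1]
    - [-0.031, 0.003, 0, 0, 0, -0.033, -1]
    - [-0.033, 0.004, 0, 0, 0, -0.035, -1]

```text
time: 5.12
position: [496.0, -78.8, 43.4]
eef_rot: [0.282, 0.96, -0.0, 0.001]
wrist_force: [-2.2, -0.2, 0.3]
width: -0.1
```

```bash
python3 look.py 1; python3 look.py 4; ls pics; python3 - <<'E'
from h import *
import glob,meas
f=sorted(glob.glob('pics/t*.*.png'),key=lambda s:float(s[6:-4]))[-1]; im=cv2.imread(f); print(f)
b,_,_=meas.blob(meas.masks(im)['red'],(344,292),25); ys,xs=np.nonzero(b); P=onplane('top',np.c_[xs,ys],6)[:,:2]; print(P.mean(0),len(P))
cv2.imwrite('pics/v1.png',cv2.resize(im[140:340,220:420],(600,600),interpolation=cv2.INTER_CUBIC))
E
```

```text
pos [496.02396714 -78.78763597  43.35055659] ang 236.94074639549956 r 154.8580982052798 F [-2.16207649 -0.16522714  0.28239786]
lid r 62.47096132703629 ang 197.55331180661148 px r 10.337909698486328
[-0.004,-0.000,0.000,0.0000,0.0003,-0.0032,-1]
pos [496.39324664 -78.8626728   43.27014926] ang 237.07051703077394 r 154.71993971886954 F [ 0.29401068 -0.79200404  0.18952492]
lid r 62.270738648154314 ang 198.00426581746325 px r 10.444757461547852
[-0.004,-0.000,0.000,0.0001,0.0003,-0.0037,-1]
[-0.008,-0.000,0.000,0.0001,0.0003,-0.0078,-1]
[-0.012,0.000,0.000,0.0001,0.0003,-0.0120,-1]
[-0.016,0.000,0.000,0.0001,0.0003,-0.0162,-1]
m.png
scene0.png
t3.0.png
t3.7.png
t4.4.png
t5.1.png
t5.2.png
top0.png
w1.png
w2.png
w3.png
pics/t5.2.png
[407.58551808 -13.96468989] 182
```

View pics/v1.png

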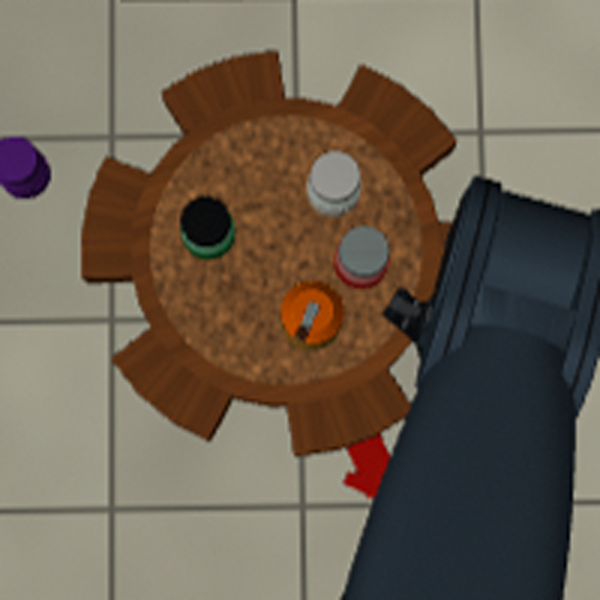

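Top view: grinder lid at (311,315) in the crop, one lobe short of the arrow direction at (365,465) by about 4°. The jars are upright. I'll push a little over 3° more, slowly.

Emit:
apply_moves:
  motion:
    - [-0.002, 0, 0, 0, 0, -0.002, -1]
    - [-0.004, 0, 0, 0, 0, -0.004, -1]
    - [-0.006, 0, 0, 0, 0, -0.006, -1]
    - [-0.008, 0, 0, 0, 0, -0.008, -1]
    - [-0.009, 0, 0, 0, 0, -0.009, -1]
    - [-0.009, 0, 0, 0, 0, -0.009, -1]
    - [-0.009, 0, 0, 0, 0, -0.009, -1]
    - [-0.009, 0, 0, 0, 0, -0.009, -1]

```text
time: 5.88
position: [502.9, -83.4, 42.3]
eef_rot: [0.254, 0.967, -0.0, 0.0]
wrist_force: [0.2, 0.4, 0.2]
width: -0.1
```

```bash
python3 look.py 2
```

```text
pos [502.87832003 -83.42472179  42.28472477] ang 239.99631410661226 r 155.22606427685835 F [0.16979768 0.4487908  0.18196671]
lid r 62.1189206353651 ang 200.79762896189072 px r 10.480430603027344
[-0.004,0.000,-0.001,-0.0000,0.0000,-0.0027,-1]
[-0.008,0.000,-0.001,-0.0000,0.0000,-0.0068,-1]
```

Grinder at 200.8° versus an arrow estimate of about 201.9°. I'll back off from the lobe, lift out, and check both without the arm in the way.

Emit:
apply_moves:
  motion:
    - [0.005, 0, 0, 0, 0, 0, -1]
    - [0.01, 0, 0, 0, 0, 0, -1]
    - [0.012, 0, -0.01, 0, 0, 0, -1]
    - [0.012, 0, -0.04, 0, 0, 0, -1]
    - [0.012, 0, -0.08, 0, 0, 0, -1]
    - [0.012, 0, -0.12, 0, 0, 0, -1]
    - [0.012, 0, -0.16, 0, 0, 0, -1]
    - [0.012, 0, -0.19, 0, 0, 0, -1]

```text
time: 6.6
position: [492.7, -77.4, 237.1]
eef_rot: [0.254, 0.967, -0.0, 0.002]
wrist_force: [1.5, -0.5, 0.8]
width: 0.1
```

```bash
python3 - <<'E'
from plan import *
print(ctrl.state()['position'])
rows([(470,-220,240,112)])
E
```

```text
[492.65634669 -77.39770699 237.10867329]
[-0.050,-0.135,-0.003,0.0004,0.0007,0.1071,-1]
```

```bash
python3 - <<'E'
from plan import *
rows([(460,-160,240,112)])
E
```

```text
[-0.012,-0.088,-0.003,0.0004,0.0007,0.1071,-1]
```

Emit:
apply_moves:
  motion:
    - [-0.005, -0.015, 0, 0, 0, 0.015, -1]
    - [-0.01, -0.03, 0, 0, 0, 0.03, -1]
    - [-0.015, -0.045, 0, 0, 0, 0.045, -1]
    - [-0.02, -0.06, 0, 0, 0, 0.06, -1]
    - [-0.025, -0.07, 0, 0, 0, 0.075, -1]
    - [-0.03, -0.08, 0, 0, 0, 0.09, -1]
    - [-0.03, -0.085, 0, 0, 0, 0.105, -1]
    - [-0.03, -0.085, 0, 0, 0, 0.107, -1]

```text
time: 7.27
position: [476.1, -167.0, 233.1]
eef_rot: [0.561, 0.828, -0.0, 0.0]
wrist_force: [-0.4, 0.2, 0.1]
width: -0.3
```

```bash
cat > chk.py <<'E'
from plan import *
import meas
for _ in range(6): top=ctrl.read_camera('top')
s=ctrl.state(); print(s['position'],np.abs(s['qd']).max())
cal0=cal('wrist'); w=ctrl.read_camera('wrist'); tag=f"{s['time']:.1f}"
cv2.imwrite(f'pics/top{tag}.png',top); cv2.imwrite(f'pics/wr{tag}.png',w)
meas.run(top)
cv2.imwrite(f'pics/both{tag}.png',np.hstack([cv2.resize(top[140:340,220:420],(400,400)),cv2.resize(w[:,:],(400,300))[:, :].copy() if False else cv2.copyMakeBorder(cv2.resize(w,(400,300)),0,100,0,0,cv2.BORDER_CONSTANT)]))
E
python3 chk.py; ls -t pics | head -1
```

```text
[ 476.72986441 -165.65978136  232.53227427] 0.005250613265813734
enclosing r 171.47259521484375 centre [578.12204452  50.69517055] rad 164.39525953462095 lobe phase mod60 22.43326129040469
red: npx 267 maxr 211.88614378905555 dir mean -157.90367531489875 dir tip -157.3168572008784
lid (325.1000061035156, 243.3000030517578) 10.358664512634277 115 r 61.3945652738275 ang -158.6122086840765
lid (325.1000061035156, 243.3000030517578) 10.358664512634277 124 r 62.43853556088181 ang -159.16276789863568
both7.6.png
```

View pics/wr7.6.png

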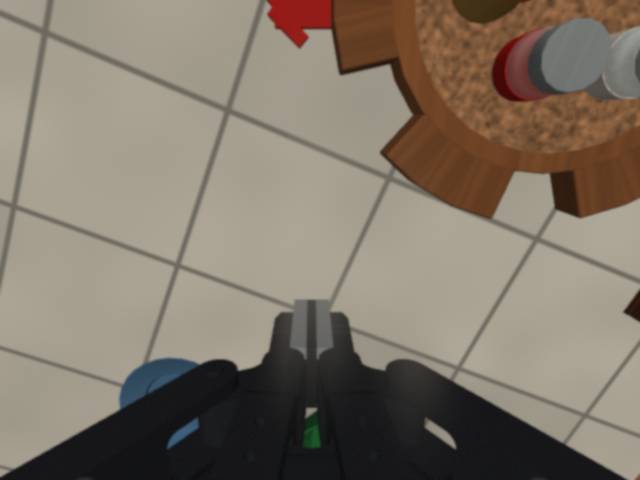

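View pics/top7.6.png

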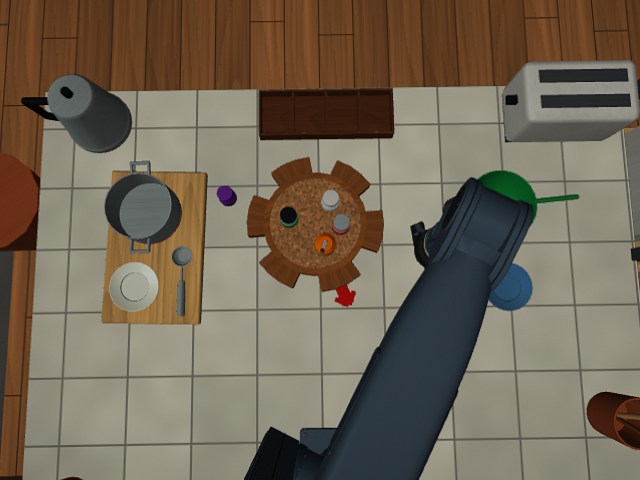

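```bash
python3 - <<'E'
from plan import *
import meas
w=cv2.imread('pics/wr7.6.png'); m=meas.masks(w)
n,l,st,ce=cv2.connectedComponentsWithStats(m['red'].astype(np.uint8)); print('red',[(st[i].tolist()) for i in range(1,n) if st[i,4]>150])
n,l,st,ce=cv2.connectedComponentsWithStats(m['orange'].astype(np.uint8)); print('or',[(st[i].tolist()) for i in range(1,n) if st[i,4]>150])
i=1+np.argmax(st[1:,4]); (u,v),rd=cv2.minEnclosingCircle(np.argwhere(l==i)[:,::-1].astype(np.float32))
print('lid',u,v,rd)
ow,dw=ray('wrist',[[u,v]]); ot,dt=ray('top',[[325.1,243.3]])
A=np.c_[dw[0],-dt[0]]; x=np.linalg.lstsq(A,ot-ow,rcond=None)[0]; print('lid 3D',ow+dw[0]*x[0],ot+dt[0]*x[1])
E
```

```text
red [[269, 0, 62, 46, 1834]]
or []Traceback (most recent call last):
  File "<stdin>", line 6, in <module>
    return _wrapfunc(a, 'argmax', axis=axis, out=out, **kwds)
    return bound(*args, **kwds)
ValueError: attempt to get argmax of an empty sequence
```

Top view shows the lobe, grinder (325,243) and arrow (344,295) almost in line, and everything else in its original place. The wrist view has the arrow at (300,15) but not the grinder. I'll shift the camera over for a second bearing.

```bash
python3 - <<'E'
from plan import *
rows([(430,-40,240,112)])
E
```

```text
[0.134,0.004,-0.008,0.0000,0.0000,0.0003,-1]
```

Emit:
apply_moves:
  motion:
    - [0.016, 0.001, -0.001, 0, 0, 0, -1]
    - [0.035, 0.001, -0.003, 0, 0, 0, -1]
    - [0.055, 0.001, -0.005, 0, 0, 0, -1]
    - [0.075, 0.001, -0.007, 0, 0, 0, -1]
    - [0.095, 0.001, -0.007, 0, 0, 0, -1]
    - [0.115, 0.001, -0.007, 0, 0, 0, -1]
    - [0.13, 0.001, -0.007, 0, 0, 0, -1]
    - [0.135, 0.001, -0.007, 0, 0, 0, -1]

```text
time: 8.28
position: [425.8, -38.1, 239.7]
eef_rot: [0.558, 0.83, 0.0, -0.0]
wrist_force: [-0.9, 0.0, -0.4]
width: -0.2
```

```bash
cat > wchk.py <<'E'
from plan import *
import meas
from scipy.optimize import least_squares
for _ in range(5): ctrl.read_camera('wrist')
w=ctrl.read_camera('wrist'); cv2.imwrite('pics/wr9.png',w); m=meas.masks(w)
h=cv2.cvtColor(w,cv2.COLOR_BGR2HSV); print('pos',ctrl.state()['position'])
# lid on both views
l,_,_=meas.blob((h[...,0]>8)&(h[...,0]<15)&(h[...,1]>240)&(h[...,2]>130),(320,240),400)
(u,v),rd=cv2.minEnclosingCircle(np.argwhere(l)[:,::-1].astype(np.float32))
ow,dw=ray('wrist',[[u,v]]); ot,dt=ray('top',[[325.1,243.3]])
x=np.linalg.lstsq(np.c_[dw[0],-dt[0]],ot-ow,rcond=None)[0]; print('lid px',u,v,rd,'3D',ow+dw[0]*x[0],ot+dt[0]*x[1])
# cork disc edge (brightness-free): fit circle radius 165 to lobe rim
b=((h[...,1]>90)&(h[...,0]<20)&~m['red']).astype(np.uint8); ys,xs=np.nonzero(b); Q=onplane('wrist',np.c_[xs,ys],56)[:,:2]; c=C.copy()
for _ in range(6):
    d=Q-c; a=np.degrees(np.arctan2(d[:,1],d[:,0]))%360; r=np.hypot(*d.T); E=[]
    for t in list(range(130,150))+list(range(192,212))+list(range(255,270)):
        s=(np.abs(a-t)<.5)&(r<185)
        if s.any() and r[s].max()>155: E.append(Q[s][np.argmax(r[s])])
    E=np.array(E); c=least_squares(lambda c:np.hypot(*(E-c).T)-165,c).x
print('centre',c,'n',len(E),'res',np.std(np.hypot(*(E-c).T)-165))
rb,_,_=meas.blob(m['red'],(320,240),400); print('red bbox',meas.blob(m['red'],(320,240),400)[1])
ys,xs=np.nonzero(rb); P=onplane('wrist',np.c_[xs,ys],6)[:,:2]-c; rr=np.hypot(*P.T); an=lambda p:np.degrees(np.arctan2(p[1],p[0]))%360
print('arrow tip r',rr.max(),'tip',an(P[rr>rr.max()-3].mean(0)),'head',an(P[rr>188].mean(0)))
for z in (120,124): print('lid ang',z,an(onplane('wrist',[[u,v]],z)[0,:2]-c),np.hypot(*(onplane('wrist',[[u,v]],z)[0,:2]-c)))
E
python3 wchk.py
```

```text
pos [427.2185253  -41.22058084 239.20126955]Traceback (most recent call last):
  File "wchk.py", line 8, in <module>
    l,_,_=meas.blob((h[...,0]>8)&(h[...,0]<15)&(h[...,1]>240)&(h[...,2]>130),(320,240),400)
          ~~~~~~~~~^^^^^^^^^^^^^^^^^^^^^^^^^^^^^^^^^^^^^^^^^^^^^^^^^^^^^^^^^^^^^^^^^^^^^^^^
  File "meas.py", line 7, in blob
    n,l,st,ce=cv2.connectedComponentsWithStats(m); i=1+np.argmax(st[1:,4]); return l==i,st[i],ce[i]
                                                       ~~~~~~~~~^^^^^^^^^^
    return _wrapfunc(a, 'argmax', axis=axis, out=out, **kwds)
    return bound(*args, **kwds)
ValueError: attempt to get argmax of an empty sequence
```

View pics/wr9.png

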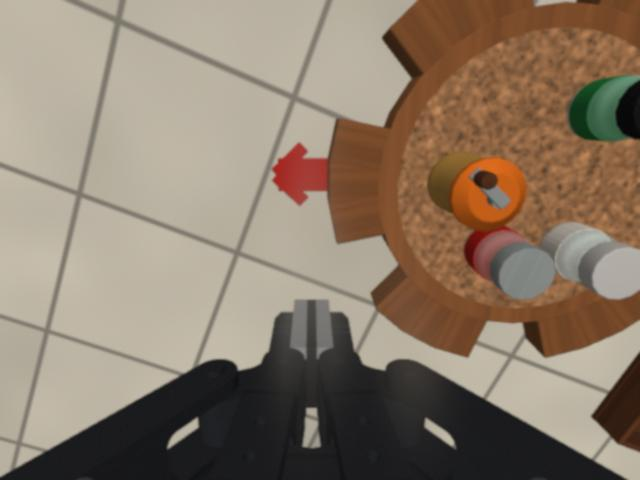

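Wrist view: arrow at (300,173) on the lobe's mid-line (333,180), and the grinder upright with its foot at (462,184), also near that line. The lid mask only needs new thresholds.

```bash
sed -i 's/^l,_,_=.*/print(h[215,480],h[180,510]); l,_,_=meas.blob((h[...,0]>6)\&(h[...,0]<18)\&(h[...,1]>200)\&(h[...,2]>170),(488,193),60)/; s/^rb,_,_.*/m["red"]=((h[...,0]<6)|(h[...,0]>174))\&(h[...,1]>140)\&(h[...,2]>90); rb,_,_=meas.blob(m["red"],(300,173),45); print("red",rb.sum())/' wchk.py; python3 wchk.py
```

```text
pos [427.05284505 -41.04145715 239.17628935]
[ 12 223 193] [ 12 224 195]
lid px 490.0 187.5 35.42960739135742 3D [519.23937736  33.06259668 124.58212746] [519.67096967  28.49941568 124.72985671]
centre [532.07656895  66.58802229] n 16 res 3.8006531177097878
red 1948
arrow tip r 176.0858571849573 tip 214.28081586938745 head nan
lid ang 120 252.37784241605073 35.11271728698995
lid ang 124 249.46250542664507 35.79262855822883wchk.py:23: RuntimeWarning: Mean of empty slice.
  print('arrow tip r',rr.max(),'tip',an(P[rr>rr.max()-3].mean(0)),'head',an(P[rr>188].mean(0)))
  ret = um.true_divide(
```

```bash
python3 - <<'E'
from plan import *
from scipy.optimize import least_squares
w=cv2.imread('pics/wr9.png'); h=cv2.cvtColor(w,cv2.COLOR_BGR2HSV)
an=lambda p:np.degrees(np.arctan2(p[1],p[0]))%360
E=onplane('wrist',[[338,119],[331,180],[337,242],[374,291],[470,356]],56)[:,:2]
c=least_squares(lambda c:np.hypot(*(E-c).T)-165,C).x
print('centre',c,np.hypot(*(E-c).T),'lobe mid',(an(E[0]-c)+an(E[2]-c))/2)
r=(((h[...,0]<6)|(h[...,0]>174))&(h[...,1]>140)); r[:,:265]=0; r[:,329:]=0; r[:135]=0; r[215:]=0
ys,xs=np.nonzero(r); P=onplane('wrist',np.c_[xs,ys],6)[:,:2]
l=((h[...,0]>6)&(h[...,0]<18)&(h[...,1]>210)&(h[...,2]>180)); l[:150]=0; l[235:]=0; l[:,:440]=0; l[:,535:]=0
l=cv2.morphologyEx(l.astype(np.uint8),cv2.MORPH_OPEN,np.ones((5,5))); (u,v),(wd,ht),_=cv2.fitEllipse(cv2.convexHull(np.argwhere(l)[:,::-1].astype(np.float32))); print('lid',u,v,wd,ht,'red',len(P))
L=onplane('wrist',[[u,v]],124)[0,:2]
for cc in (c,C,np.array([578.2,50.7])): print(cc,'arrow',an(P.mean(0)-cc),'maxr',np.hypot(*(P-cc).T).max(),'lid',an(L-cc),np.hypot(*(L-cc)))
E
```

```text
centre [583.87448463  56.00518569] [166.00164251 164.70473333 167.86518398 160.04000767 167.46714369] lobe mid 203.69519742363633
lid 490.3014221191406 188.22276306152344 61.33928680419922 66.30767822265625 red 1948
[583.87448463  56.00518569] arrow 203.24025953454702 maxr 216.04156031405444 lid 199.99030189257408 68.0516926195321
[580.5  51. ] arrow 202.22962392674305 maxr 210.91724868994075 lid 196.7737547921736 63.26911489815766
[578.2  50.7] arrow 202.41509637078403 maxr 208.69133998297963 lid 197.12752823123625 60.98156024460264
```

Both views agree. The lobe's mid-line is within about 0.5° of the arrow (+0.3° from the top camera, +0.5° from the wrist). The grinder is about 1° short from the top camera, so no further nudge is needed. I'll draw the hand away.

Emit:
apply_moves:
  motion:
    - [-0.02, 0, -0.005, 0, 0, 0, -1]
    - [-0.05, 0, -0.01, 0, 0, 0, -1]
    - [-0.08, 0, -0.02, 0, 0, 0, -1]
    - [-0.11, 0, -0.03, 0, 0, 0, -1]
    - [-0.14, 0, -0.03, 0, 0, 0, -1]
    - [-0.17, 0, -0.03, 0, 0, 0, -1]
    - [-0.19, 0, -0.03, 0, 0, 0, -1]
    - [-0.2, 0, -0.03, 0, 0, 0, -1]

```text
time: 9.55
position: [502.5, -228.8, 268.4]
eef_rot: [0.56, 0.828, -0.0, -0.0]
wrist_force: [-0.2, 0.1, 0.3]
width: -0.3
```

```bash
python3 - <<'E'
from plan import *
import meas
for _ in range(8): im=ctrl.read_camera('top')
meas.run(im); a=cv2.imread('pics/top7.6.png'); print('diff of platter area',np.abs(im.astype(int)-a)[150:310,240:395].max()); s=ctrl.state(); print(s['position'],s['time'],abs(s['qd']).max())
ctrl.finish_job()
E
```

```text
enclosing r 171.12413024902344 centre [578.12266073  50.63512276] rad 164.37665479956004 lobe phase mod60 22.410261875574545
red: npx 267 maxr 211.86246878494578 dir mean -157.92077113809827 dir tip -157.33199010037714
lid (324.9545593261719, 243.31817626953125) 10.493112564086914 115 r 61.28743870361819 ang -158.96756241145692
lid (324.9545593261719, 243.31817626953125) 10.493112564086914 124 r 62.335656827056454 ang -159.5108844442714
diff of platter area 5
[ 501.83158734 -224.88579303  269.84301232] 9.95 0.004226966594189316
the job is handed in; nothing more can be done
```

I pushed the carousel about 46° counter-clockwise with the shut fingers in one rim notch, lifted the hand out and withdrew it. I handed the job in at about 10 s.

- **Alignment:** In the last top-camera check the arrow is at 202.1°. The grinder's lobe is at 202.4°, and the grinder lid is at about 200.5–201°, so the lid is 1–1.5° short of the arrow. The grinder stood about 2° off its lobe's mid-line from the start.
- **Stillness:** The platter area did not change between the last two top-camera pictures, apart from pixel noise.
- **Other objects:** The grinder and jars stood upright in the pictures. The top view showed nothing else out of place, judged by eye. The largest contact force I read was about 2 N.
- **Disagreement:** The wrist camera put the carousel's centre about 6 mm from the top camera's estimate. It still placed the lobe within 0.5° of the arrow. My wrist measurement of the lid came out 3–5° short of the arrow, but its mask missed the shaded half of the lid, so I did not rely on it. One automatic circle fit in the wrist view also failed, and I used hand-picked rim corners instead.

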